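Put the block plane away and close its case

ROBOT

A 6-joint arm with a two-finger parallel gripper is mounted at the origin on a cart in front of the work surface, level with it; the furniture and walls round the work are solid. World frame = base frame: x ahead of the robot, y to its left, z up, the work surface at z = 0. Lengths are in m, angles in rad, forces in N, time in s.
With the tool pointing down it reaches from about 0.375 to 0.9 m from the base axis. Payload 3.1 kg.
Tool frame: the origin (TCP) lies midway between the tips of the shut fingers; the grasp point (between the pads) lies 19 mm behind it; x points along the fingers, y is the direction in which the jaws open and shut, and the axes are right-handed (so a half turn about x gives the same grasp; the last joint's range is limited). The gripper opens to 87 mm and grips with 3 to 60 N. Pads are 19 mm wide; open, the fingers measure 117 mm over their backs; the gripper's body (75 mm by 190 mm) begins 51 mm behind the grasp point.
Start: joints at [-1.5, 0.527, 1.433, -0, 1.181, -0.178], TCP at [0.155, -0.606, 0.223] pointing down, gripper open.
Joint ranges: [-3.08, 3.08], [-0.75, 2.2], [0.22, 2.44], [-1.43, 4.57], [0, 2.65], [-2.85, 2.85]. Speed limits (rad/s): [2.79, 2.79, 3.14, 3.14, 3.14, 3.14].

INTERFACE

Orientations are given as a unit quaternion [x, y, z, w].
In Python, from rig import get_obs, imaging, robot gives the robot as it stands.
- The arm moves only by the shell command python3 -m inch 'ROWS' [FORCE]. ROWS is JSON, a list of rows, each a list of 3 entries, a list of its own where there are three numbers: the finger opening in mm, from 0 to 87, then the shift along the tool's x, y, z in mm, then the turn, a rotation vector about the tool's x, y, z in degrees. In form: [[grip, [dx, dy, dz], [wx, wy, wz]], ...]. A call has 1 to 12 rows; each row shifts and turns the pose as measured when the row begins, along the tool's axes as they then stand; what a row does not reach is not made up. A row lasts 1/8 s, in which the tool goes at most 62.5 mm and 10.7 degrees, less where a joint would pass 70% of its speed; a pose out of reach is approached as far as the arm can. A call with a gripper value outside its range is refused whole. The fingers move at their own pace and stop on an object; FORCE is the grip in N (left out, the last holds). Time passes only in rows, so rows that do not move let the fingers close. It gives the time, the measured TCP pose, the force and the opening at its end, in the units of the state.
- get_obs(): the state, without advancing time (a new reading comes with each control period).
- imaging.camera(name): name is "scene" or "top"; returns the picture (420x560x3 uint8, red, green, blue); there is no depth.
- imaging.camera_params(name): a dict with "camera_matrix" (3x3 intrinsics, pixels), "xyz" and "rotation" of the camera in the world. Camera axes: x right, y down, z forward; pixel columns grow to the right and rows downward; lengths in m; the calibration is good to about 2 mm. A picture is of the moment at which its call begins. camera_params takes no time and is no camera call.
- robot.hand_in(): hands the job in, once; it reports no verdict.
Trained networks look in the newest picture that a camera, given by its name, has taken for a name from the list of things; names that differ only in an ending like _2 or _b are one class to them, and where a whole thing is asked for, a point or a joint stands for the part that bears it (a point fixed in the world has none). Each returns a list of dicts, best first, with "confidence" (0 to 1); they miss things now and then, are a little off and sometimes report something else, mostly with a low value. They report only what shows in the picture. A call takes as long as a camera call. They do not tell look-alikes from the thing itself.
- imaging.cut_out(camera, target): "pixels" (420x560 bool, what is visible of it) and "box" ([centre column, centre row, width, height] in pixels, round what is visible of it).
- imaging.tip_of(camera, target): "pixel" ([column, row] in pixels: a listed point, or the origin of a listed thing).
The state is a dict: "time": time; "q": joint angles; "joint_velocities": joint speeds; "joint_torque": joint torques, N m; "position": TCP position; "tool_rot": TCP orientation; "ft_force": force on the tool from outside, world axes, zero at the start; "moment": the same for the moment, N m; "grip_width": finger opening in m.
Only numpy, scipy, OpenCV 4.12 (cv2) and the standard library are available. Lean on these libraries where they do the work, as an engineer would, in place of code of your own. Each camera call takes 0.05 s, during which the arm holds its last target. There are 200 camera calls.

TASK

Take the block plane that lies beside the open wooden case and set it gently down on its sole inside the case. Then lower the lid until it is fully shut, without letting it slam, and last turn the wooden turn button on the front rail square across so that it lies over the lid's edge and keeps it shut.

Things in the scene. Friction and masses are not known exactly. Their poses are not given: they have to be found in the camera images.
- block_plane: Block plane, grey metal with a dark green rounded cap: sole 46 (x) by 150 (y) by 12 mm, 57 mm tall, 0.6 kg. Origin: centre of the sole's underside; y along the plane towards the cap end, z up. Grasp across x over the cap: x -18 to 18, y 4 to 56, z 29 to 57 mm. A small wooden front knob at y -63 to -41 mm rises to z 36 mm.
- plane_case: Plain wooden case fixed to the bench, open lid at the far side. Outside 124 (x) by 204 (y) mm, walls 10 thick, 70 high; inner floor 8 mm above the origin. Origin: centre of the underside; x from front to hinge side, y along the case, z up. A solid front rail (x -62 to -96, y -55 to 55 mm) has its top at z 82 mm, level with the shut lid's top. Lugs stick out 19 mm at the ends, 4 mm high.
- case_lid (a joint): Hinge of the pale wooden lid (122 mm from hinge to free edge, 204 mm wide, 12 mm thick, 0.22 kg). 0 = shut (level, lying on the rim); 1.57 = upright; starts leaning back at about 1.7 to 1.85. Stiff hinge: the lid stays where it is left; it takes about 3 to 5 N at the free edge to move.
- lid_hinge (a point): Middle of the lid's hinge line: at x 62, y 0, z 70 mm of the case; the hinge line runs along y of the case. Its axes turn with the lid: the lid reaches from here along its -x, and is 12 mm thick along its +z.
- lid_edge (a point): Middle of the lid's free edge, on the outer (upper when shut) face.
- turn_button (a joint): Dark wooden turn button, 80 mm long, 16 mm wide, 14 mm high, pivoted at its middle about the vertical on top of the front rail. 0 = along the rail (unlocked; starts within 0.2 of it); 1.57 or -1.57 = square across, one end lying over the lid's edge (locked). Stiff: stays where it is left.
- button_mid (a point): Centre of the turn button (at x -79, y 0, z 89.5 mm of the case); its y axis runs along the button's length, z up.
Mind the look-alikes: they are no part of the job. What is shaped like the block_plane but red is not meant.

How it is judged:
On the way, in this order (a step that is already met when the one before it is completed fails the run):
1. the plane stands on its sole inside the open case, released (x of block_plane in the frame of plane_case between -0.035 and 0.035 m and y of block_plane in the frame of plane_case between -0.03 and 0.03 m and z of block_plane in the frame of plane_case between 0.003 and 0.016 m and angle between block_plane's own z axis and vertical below 0.12 rad and linear speed of block_plane below 0.02 m/s and value of joint case_lid above 1 rad and contact force between the fingers and block_plane below 0.3 N), for 0.2 s.
2. the lid is shut (value of joint case_lid below 0.06 rad), for 0.2 s.
3. the turn button lies square across the lid's edge (value of joint case_lid below 0.06 rad and angle between the y axis of button_mid and the x axis of plane_case, either way round below 0.26 rad), for 0.2 s.
At the end, for the whole second after the job is handed in: The plane stands still on its sole on the case floor (tilt under 0.12 rad, origin 3 to 16 mm above the case origin, within 35 mm in x and 30 mm in y of it), the lid is shut (under 0.06 rad) and the turn button is within 0.26 rad of square across the lid edge (all of step 3 and x of block_plane in the frame of plane_case between -0.035 and 0.035 m and y of block_plane in the frame of plane_case between -0.03 and 0.03 m and z of block_plane in the frame of plane_case between 0.003 and 0.016 m and angle between block_plane's own z axis and vertical below 0.12 rad and linear speed of block_plane below 0.02 m/s); the robot touches nothing.
It fails at once if the lid slams: closing faster than 3 rad/s within the last 0.3 rad (value of joint case_lid below 0.3 rad and velocity of joint case_lid below -3 rad/s).
It fails at once if the plane is dropped into the case: faster than 0.6 m/s just above its floor (x of block_plane in the frame of plane_case between -0.07 and 0.07 m and y of block_plane in the frame of plane_case between -0.11 and 0.11 m and z of block_plane in the frame of plane_case below 0.035 m and linear speed of block_plane above 0.6 m/s).
It also fails if it takes over 69 s, if anything falls off the work surface, if the arm or the gripper's body presses on something with over 40 N, if the wrist force passes 120 N, or if a joint passes its speed limit or range.

## Working session

There is one attempt and no reset: what is moved stays moved. The work goes in short steps, Python scripts to look and compute and a shell command to move; the robot and the scene stay as the last step left them, time stands still between calls to the robot, and variables do not carry over. Pictures are saved under pics/ and viewed, about 8 in all and at most 12, crops included, and the job is handed in when it is done.

```bash
ls; mkdir -p pics
cat > h.py <<'E'
import numpy as np, cv2
from rig import get_obs, imaging, robot
from scipy.spatial.transform import Rotation as R
def cam(n):
    p=imaging.camera_params(n); M=np.array(p["rotation"]); 
    if M.shape!=(3,3): M=R.from_quat(M).as_matrix()
    return np.array(p["camera_matrix"]),np.array(p["xyz"]),M
def ray(n,px):
    K,c,M=cam(n); d=M@np.linalg.solve(K,[px[0],px[1],1]); return c,d/np.linalg.norm(d)
def atz(n,px,z):
    c,d=ray(n,px); return c+d*(z-c[2])/d[2]
def tri(p1,p2):
    c1,d1=ray("scene",p1); c2,d2=ray("top",p2)
    s=np.linalg.lstsq(np.c_[d1,-d2],c2-c1,rcond=None)[0]
    a,b=c1+s[0]*d1,c2+s[1]*d2; return (a+b)/2,np.linalg.norm(a-b)
def proj(n,P):
    K,c,M=cam(n); v=K@(M.T@(np.array(P)-c)); return v[:2]/v[2]
def save(n,f,crop=None,scale=1):
    im=imaging.camera(n); o=im[...,::-1]
    if crop: o=o[crop[1]:crop[3],crop[0]:crop[2]]
    if scale!=1: o=cv2.resize(o,None,fx=scale,fy=scale,interpolation=cv2.INTER_CUBIC)
    cv2.imwrite("pics/"+f,o); return im
E
python3 - <<'E'
from h import *
np.set_printoptions(precision=4,suppress=True)
a=save("scene","s0.png");b=save("top","t0.png")
for n in("scene","top"):
    K,c,M=cam(n);print(n,K[0,0],c,M[:,2])
    for t in("block_plane","plane_case","lid_hinge","lid_edge","button_mid"):
        print(t,[(np.round(d["pixel"],1).tolist(),round(d["confidence"],2)) for d in imaging.tip_of(n,t)])
    for t in("block_plane","turn_button","case_lid"):
        print("cut",t,[(np.round(d["box"],1).tolist(),round(d["confidence"],2)) for d in imaging.cut_out(n,t)])
o=get_obs();print(o)
cv2.imwrite("pics/st0.png",cv2.resize(np.vstack([a,b])[...,::-1],None,fx=.7,fy=.7))
E
```

```text
pics
scene 539.9350038671172 [-0.7535  1.0441  1.3276] [ 0.639  -0.469  -0.6097]
block_plane [([288.5, 223.9], 0.91), ([158.5, 263.1], 0.77)]
plane_case [([334.6, 196.2], 0.95)]
lid_hinge [([322.4, 177.4], 0.58)]
lid_edge [([316.5, 145.0], 0.62)]
button_mid []
cut block_plane [([158.8, 260.2, 29.6, 28.0], 0.98), ([289.2, 222.1, 32.9, 26.5], 0.84)]
cut turn_button []
cut case_lid [([321.5, 158.3, 42.0, 41.6], 0.6)]
top 474.07209723388513 [0.294  0.0632 1.5349] [ 0.179   0.0068 -0.9838]
block_plane [([267.6, 230.8], 0.84), ([122.4, 195.7], 0.7), ([348.8, 216.0], 0.58)]
plane_case [([348.5, 217.9], 0.98)]
lid_hinge [([351.7, 194.9], 0.71)]
lid_edge [([354.1, 174.0], 0.91), ([268.2, 231.6], 0.69), ([348.0, 218.7], 0.65)]
button_mid [([353.7, 238.3], 0.6)]
cut block_plane [([122.3, 195.7, 19.5, 43.4], 0.89), ([269.2, 230.2, 47.0, 20.2], 0.59)]
cut turn_button []
cut case_lid [([356.9, 187.1, 70.9, 23.6], 0.81)]
{'time': 0.9, 'q': array([-1.4995,  0.5275,  1.4327, -0.    ,  1.1814, -0.1785]), 'joint_velocities': array([-0.0012,  0.0004,  0.001 , -0.0009,  0.0001, -0.001 ]), 'joint_torque': array([ -0.0005, -44.0002, -17.6988,   0.0633,   0.0504,  -0.    ]), 'position': array([ 0.1545, -0.6056,  0.2226]), 'tool_rot': array([-0.7016, -0.0881,  0.7016, -0.0881]), 'ft_force': array([-0.8033, -0.0842,  0.4258]), 'moment': array([ 0.0075, -0.0421, -0.0341]), 'grip_width': 0.08665198385357938}
```

View pics/s0.png

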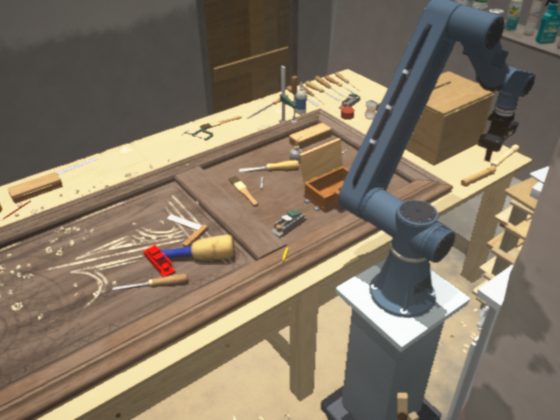

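View pics/t0.png

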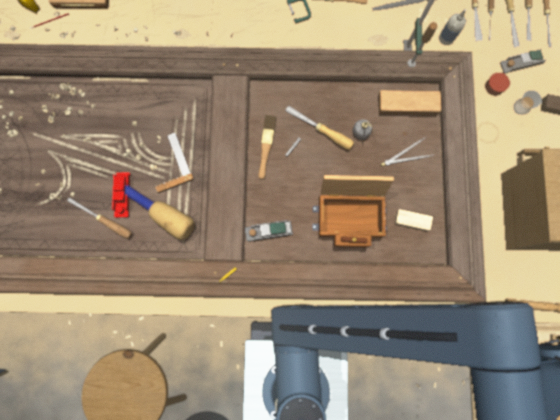

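The scene view shows three plane-shaped things:
- grey/green beside the case: scene (289,222), top (268,230)
- red: scene (158,262), top (122,196)
- another on the far bench: scene (350,100), top (522,60)

I choose the grey/green one by the case and check it in a close crop.

Run:
```python
from h import *
np.set_printoptions(precision=4,suppress=True)
a=imaging.camera("top")[...,::-1];b=imaging.camera("scene")[...,::-1]
A=cv2.resize(a[165:260,235:405],None,fx=4.7,fy=4.7,interpolation=cv2.INTER_CUBIC)[:, :799]
cv2.imwrite("pics/t1.png",A)
B=cv2.resize(b[130:245,265:375],None,fx=5,fy=5,interpolation=cv2.INTER_CUBIC);cv2.imwrite("pics/s1.png",B)
print("plane",tri([288.5,223.9],[267.6,230.8]),"case",tri([334.6,196.2],[348.5,217.9]))
print("hinge",tri([322.4,177.4],[351.7,194.9]),"edge",tri([316.5,145],[354.1,174]))
for z in(0,.03,.0895):print(z,atz("top",[353.7,238.3],z),atz("top",[268,230.5],z))
for t in("block_plane","plane_case","lid_edge"):
  for d in imaging.cut_out("top",t)[:3]:
    c=cv2.minAreaRect(np.argwhere(d["pixels"])[:,::-1].astype(np.float32)); print(t,c,d["confidence"])
```

```text
plane (array([0.495 , 0.0952, 0.0091]), np.float64(0.0030171228850505373)) case (array([ 0.5426, -0.1731, -0.0098]), np.float64(0.011041179887648798))
hinge (array([ 0.6126, -0.1714,  0.0452]), np.float64(0.00077846170068728)) edge (array([ 0.6428, -0.1567,  0.192 ]), np.float64(0.0016301345130033766))
0 [ 0.4779 -0.184   0.    ] [0.4982 0.0952 0.    ]
0.03 [ 0.4743 -0.1791  0.03  ] [0.4942 0.0946 0.03  ]
0.0895 [ 0.4672 -0.1695  0.0895] [0.4863 0.0933 0.0895]
block_plane ((121.39041900634766, 194.95892333984375), (16.47018814086914, 44.45100402832031), 2.12109637260437) 0.98
block_plane ((268.416748046875, 230.93824768066406), (15.973803520202637, 47.225303649902344), 81.57302856445312) 0.6
plane_case ((352.0386657714844, 211.56861877441406), (80.18694305419922, 71.27127075195312), 1.5481575727462769) 0.79
lid_edge ((356.9897766113281, 185.42832946777344), (71.83678436279297, 20.803625106811523), 1.3639276027679443) 0.67
```

View pics/t1.png

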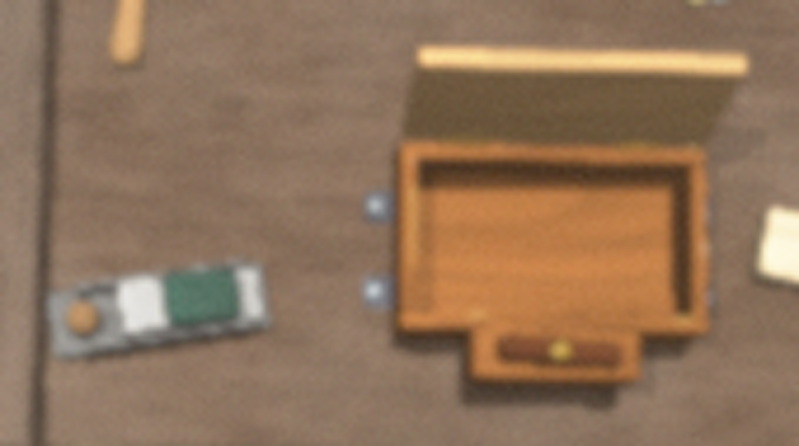

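View pics/s1.png

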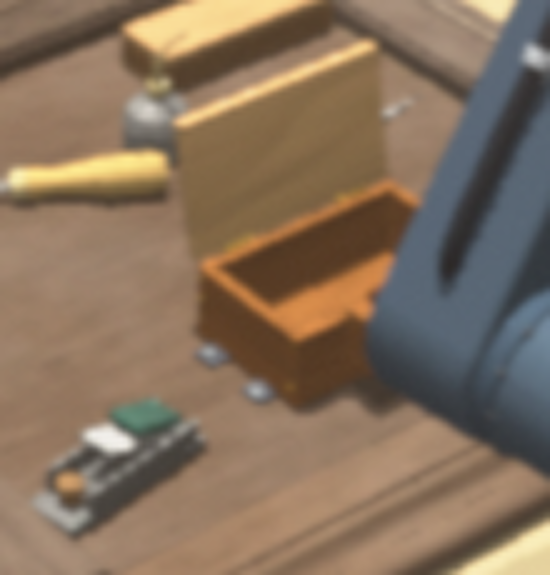

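The crop shows a grey plane with a green cap at crop (203,295) and its knob at (82,318). The case and button are clear: rim corners about (400,330), (705,330), (705,148), (402,145) and button from (498,350) to (622,350). The scene view confirms the plane stands on its sole.

Run:
```python
from h import *
np.set_printoptions(precision=4,suppress=True)
f=lambda x,y,z:atz("top",[x/4.7+235-.4,y/4.7+165-.4],z)
g=lambda x,y:[x/5+265-.4,y/5+130-.4]
t=lambda x,y:[x/4.7+235-.4,y/4.7+165-.4]
print("rim",*[f(*p,.07) for p in((399,332),(706,334),(708,147),(400,143))])
print("rail near corners",*[f(*p,.082) for p in((470,380),(640,380))])
print("button",*[f(*p,.0965) for p in((497,350),(560,350),(623,350))])
print("tri rimNL",tri(g(295,338),t(399,332)),"rimFL",tri(g(203,265),t(400,143)))
print("lid edge L,R inner/top",tri(g(180,124),t(418,50)),tri(g(377,44),t(748,57)))
print("sole",*[f(*p,.012) for p in((48,298),(264,261),(270,326),(58,358))])
print("cap",f(203,295,.055),"tri cap",tri(g(143,415),t(203,295)),"knob",f(82,318,.036),tri(g(70,484),t(82,318)))
print(R.from_quat(get_obs()["tool_rot"]).as_matrix())
```

```text
rim [ 0.4771 -0.0666  0.07  ] [ 0.4796 -0.2693  0.07  ] [ 0.6059 -0.2734  0.07  ] [ 0.6048 -0.0669  0.07  ]
rail near corners [ 0.4449 -0.1119  0.082 ] [ 0.447  -0.2229  0.082 ]
button [ 0.4632 -0.1277  0.0965] [ 0.464  -0.1685  0.0965] [ 0.4648 -0.2093  0.0965]
tri rimNL (array([ 0.478 , -0.0649,  0.073 ]), np.float64(0.003756058132492512)) rimFL (array([ 0.6032, -0.0689,  0.0689]), np.float64(0.005201817878348227))
lid edge L,R inner/top (array([ 0.638 , -0.07  ,  0.1841]), np.float64(0.0059234413048981005)) (array([ 0.6384, -0.2758,  0.1815]), np.float64(0.004794108124543818))
sole [0.5033 0.1703 0.012 ] [0.532  0.0217 0.012 ] [0.4868 0.017  0.012 ] [0.462  0.1621 0.012 ]
cap [0.5014 0.0634 0.055 ] tri cap (array([0.5035, 0.0639, 0.0431]), np.float64(0.001189008353293188)) knob [0.4868 0.1451 0.036 ] (array([0.4878, 0.1454, 0.027 ]), np.float64(0.0006262233498250891))
[[ 0.      0.2472 -0.969 ]
 [ 0.     -0.969  -0.2472]
 [-1.      0.     -0.    ]]
```

```bash
cat >> h.py <<'E'
def plan(p,yaw,n,stick=False):
    "rows (tool axes, mm/deg) from now to TCP p with tool-y yaw (deg), keeping tool down"
    o=get_obs(); P=np.array(o["position"]); M=R.from_quat(o["tool_rot"])
    y=M.as_matrix()[:,1]; y0=np.degrees(np.arctan2(y[1],y[0])); Y=np.array([np.cos(np.radians(yaw)),np.sin(np.radians(yaw)),0]);X=np.array([0,0,-1.])
    G=R.from_matrix(np.c_[X,Y,np.cross(X,Y)]); rv=(M.inv()*G).as_rotvec()/n
    d=(np.array(p)-P)*1000/n
    print("t",round(o["time"],2),"pos",P.round(4),"yaw",round(y0,1),"tilt",np.round(np.degrees(np.arccos(-M.as_matrix()[2,0])),2),"F",np.round(o["ft_force"],1),"w",round(o["grip_width"],4))
    for k in range(n):
        print((M*R.from_rotvec(rv*k)).inv().apply(d).round(1).tolist(),np.degrees(rv).round(1).tolist())
E
python3 -c "
from h import *
plan([.501,.063,.223],10.3,13)"
```

```text
t 1.15 pos [ 0.1545 -0.6056  0.2226] yaw -75.7 tilt 0.0 F [ 0.9  0.7 -0. ] w 0.0873
[-0.0, -43.2, -38.5] [-6.6, -0.0, -0.0]
[-0.0, -38.5, -43.3] [-6.6, -0.0, -0.0]
[-0.0, -33.3, -47.4] [-6.6, -0.0, -0.0]
[-0.0, -27.6, -50.9] [-6.6, -0.0, -0.0]
[-0.0, -21.5, -53.8] [-6.6, -0.0, -0.0]
[-0.0, -15.2, -55.9] [-6.6, -0.0, -0.0]
[-0.0, -8.7, -57.3] [-6.6, -0.0, -0.0]
[-0.0, -2.0, -57.9] [-6.6, -0.0, -0.0]
[-0.0, 4.7, -57.7] [-6.6, -0.0, -0.0]
[-0.0, 11.3, -56.8] [-6.6, -0.0, -0.0]
[-0.0, 17.8, -55.1] [-6.6, -0.0, -0.0]
[-0.0, 24.0, -52.7] [-6.6, -0.0, -0.0]
[-0.0, 29.9, -49.6] [-6.6, -0.0, -0.0]
```

```bash
python3 -m inch '[[87,[0,-43,-38],[-6.6,0,0]],[87,[0,-38,-43],[-6.6,0,0]],[87,[0,-33,-47],[-6.6,0,0]],[87,[0,-28,-51],[-6.6,0,0]],[87,[0,-22,-54],[-6.6,0,0]],[87,[0,-15,-56],[-6.6,0,0]],[87,[0,-9,-57],[-6.6,0,0]],[87,[0,-2,-58],[-6.6,0,0]],[87,[0,5,-58],[-6.6,0,0]],[87,[0,11,-57],[-6.6,0,0]],[87,[0,18,-55],[-6.6,0,0]],[87,[0,24,-53],[-6.6,0,0]]]' 30; python3 -c "
from h import *
plan([.501,.063,.14],10.3,3)"
```

```text
time: 2.65
position: [0.4739, 0.0274, 0.2222]
tool_rot: [0.475, 0.518, -0.476, 0.53]
ft_force: [1.1, -0.6, 0.7]
grip_width: 0.0869
t 2.65 pos [0.4739 0.0274 0.2222] yaw 5.5 tilt 0.97 F [ 1.1 -0.6  0.7] w 0.0869
[27.3, 9.8, -11.3] [-1.6, 0.3, -0.2]
[27.4, 10.2, -10.9] [-1.6, 0.3, -0.2]
[27.4, 10.6, -10.5] [-1.6, 0.3, -0.2]
```

Works well. Hover lower, then look from both cameras (also to see which way the gripper body lies).

```bash
python3 -m inch '[[87,[27,10,-11],[-1.6,0.3,-0.2]],[87,[27,10,-11],[-1.6,0.3,-0.2]],[87,[27,11,-10],[-1.6,0.3,-0.2]],[87,[0,0,0],[0,0,0]]]'
python3 - <<'E'
from h import *
plan([.5013,.0633,.024],10.3,4)
a=imaging.camera("top")[...,::-1];b=imaging.camera("scene")[...,::-1]
f=lambda i:cv2.resize(i,(400,400),interpolation=cv2.INTER_CUBIC)
cv2.imwrite("pics/h.png",np.hstack([f(a[180:320,200:340]),f(b[130:250,230:350])]))
E
```

```text
time: 3.15
position: [0.5055, 0.0685, 0.1406]
tool_rot: [0.451, 0.545, -0.448, 0.547]
ft_force: [-0.3, 0.2, -0.6]
grip_width: 0.0867
t 3.15 pos [0.5055 0.0685 0.1406] yaw 11.1 tilt 0.31 F [-0.3  0.2 -0.6] w 0.0867
[29.2, -1.4, 1.1] [0.2, -0.0, -0.1]
[29.2, -1.4, 1.1] [0.2, -0.0, -0.1]
[29.2, -1.4, 1.1] [0.2, -0.0, -0.1]
[29.2, -1.3, 1.1] [0.2, -0.0, -0.1]
```

View pics/h.png

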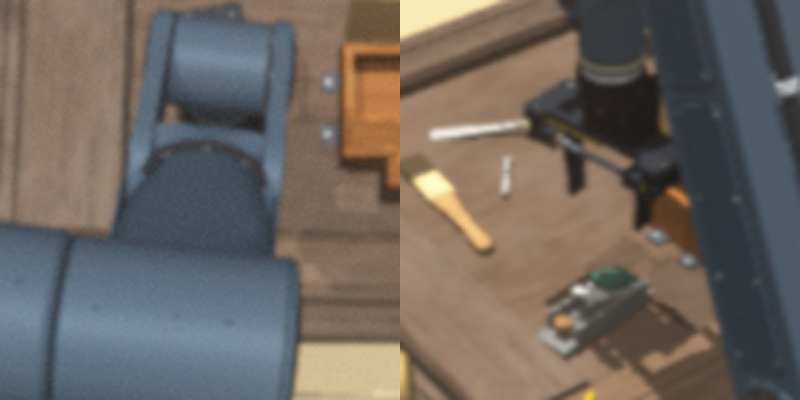

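The picture confirms the 190 mm body lies along the jaw direction, and the plane is under the open fingers. In the case the body will run across towards the lid, so the plane has to be set near the front wall or the lid pushed back first. Descending to grasp.

```bash
python3 -m inch '[[87,[29,-1.4,1.1],[0.2,0,-0.1]],[87,[29,-1.4,1.1],[0.2,0,-0.1]],[87,[29,-1.4,1.1],[0.2,0,-0.1]],[87,[22,-1,1],[0.2,0,0]],[87,[5,0,0],[0,0,0]]]'; python3 -c "
from h import *
plan([.5013,.0633,.026],10.3,1)"
```

```text
time: 3.88
position: [0.5087, 0.0586, 0.0341]
tool_rot: [0.459, 0.535, -0.451, 0.547]
ft_force: [0.5, -0.5, 1.2]
grip_width: 0.0868
t 3.88 pos [0.5087 0.0586 0.0341] yaw 9.9 tilt 1.18 F [ 0.5 -0.5  1.2] w 0.0868
[7.9, -6.6, -5.9] [-0.4, 0.4, -1.1]
```

```bash
python3 -m inch '[[87,[8,-6.6,-5.9],[-0.4,0.4,-1.1]],[87,[0,0,0],[0,0,0]]]'; python3 -c "
from h import *
plan([.5013,.0633,.026],10.3,1)"
```

```text
time: 4.12
position: [0.502, 0.063, 0.0275]
tool_rot: [0.454, 0.542, -0.453, 0.543]
ft_force: [-0.1, -0.8, -0.6]
grip_width: 0.0868
t 4.12 pos [0.502  0.063  0.0275] yaw 10.3 tilt 0.13 F [-0.1 -0.8 -0.6] w 0.0868
[1.5, -0.7, -0.4] [-0.0, -0.0, -0.1]
```

```bash
python3 -m inch '[[0,[1,-0.7,-0.4],[0,0,0]],[0,[0,0,0],[0,0,0]],[0,[0,0,0],[0,0,0]],[0,[0,0,0],[0,0,0]],[0,[0,0,0],[0,0,0]],[0,[0,0,0],[0,0,0]],[0,[0,0,0],[0,0,0]],[0,[0,0,0],[0,0,0]]]' 40; python3 -c "
from h import *
plan([.5013,.0633,.19],10.3,6)"
```

```text
time: 5.12
position: [0.5013, 0.0632, 0.0281]
tool_rot: [0.454, 0.542, -0.452, 0.544]
ft_force: [-0.1, -0.7, 0.2]
grip_width: 0.0348
t 5.12 pos [0.5013 0.0632 0.0281] yaw 10.3 tilt 0.18 F [-0.1 -0.7  0.2] w 0.0348
[-27.0, 0.1, 0.0] [0.0, 0.0, -0.0]
[-27.0, 0.1, -0.0] [0.0, 0.0, -0.0]
[-27.0, 0.1, -0.0] [0.0, 0.0, -0.0]
[-27.0, 0.0, -0.0] [0.0, 0.0, -0.0]
[-27.0, 0.0, -0.0] [0.0, 0.0, -0.0]
[-27.0, 0.0, -0.0] [0.0, 0.0, -0.0]
```

```bash
python3 -m inch '[[0,[-15,0,0],[0,0,0]],[0,[-30,0,0],[0,0,0]],[0,[-35,0,0],[0,0,0]],[0,[-35,0,0],[0,0,0]],[0,[-35,0,0],[0,0,0]],[0,[0,0,0],[0,0,0]]]'; python3 -c "
from h import *
plan([.520,-.199,.175],0.5,7)"
```

```text
time: 5.88
position: [0.4975, 0.0635, 0.181]
tool_rot: [0.452, 0.544, -0.454, 0.542]
ft_force: [1.2, -1.6, -7.7]
grip_width: 0.0345
t 5.88 pos [0.4975 0.0635 0.181 ] yaw 10.4 tilt 0.27 F [ 1.2 -1.6 -7.7] w 0.0345
[0.8, -3.6, 37.5] [1.4, -0.0, 0.0]
[0.8, -2.7, 37.5] [1.4, -0.0, 0.0]
[0.8, -1.7, 37.6] [1.4, -0.0, 0.0]
[0.8, -0.8, 37.6] [1.4, -0.0, 0.0]
[0.8, 0.1, 37.6] [1.4, -0.0, 0.0]
[0.8, 1.0, 37.6] [1.4, -0.0, 0.0]
[0.9, 2.0, 37.6] [1.4, -0.0, 0.0]
```

```bash
python3 -m inch '[[0,[0,-3.6,30],[1.4,0,0]],[0,[0,-2.7,37],[1.4,0,0]],[0,[0,-1.7,38],[1.4,0,0]],[0,[0,-0.8,38],[1.4,0,0]],[0,[1,0,38],[1.4,0,0]],[0,[1,1,38],[1.4,0,0]],[0,[1,2,34],[1.4,0,0]],[0,[0,0,0],[0,0,0]]]'
python3 - <<'E'
from h import *
plan([.520,-.199,.175],0.5,1)
plan([.518,-.199,.100],0.5,4)
b=save("scene","s2.png",(280,90,400,210),5)
for t in("block_plane",):
  for n in ("scene",):
    print([(d["pixel"],d["confidence"]) for d in imaging.tip_of(n,t)])
E
```

```text
time: 6.88
position: [0.5075, -0.1924, 0.1608]
tool_rot: [0.493, 0.512, -0.503, 0.492]
ft_force: [-0.6, 0.6, -7.0]
grip_width: 0.0347
t 6.88 pos [ 0.5075 -0.1924  0.1608] yaw 0.4 tilt 1.82 F [-0.6  0.6 -7. ] w 0.0347
[-14.6, 12.0, 6.5] [-0.1, -0.6, 1.7]
t 6.88 pos [ 0.5075 -0.1924  0.1608] yaw 0.4 tilt 1.82 F [-0.6  0.6 -7. ] w 0.0347
[15.1, 3.1, 1.8] [-0.0, -0.1, 0.4]
[15.1, 3.0, 1.8] [-0.0, -0.1, 0.4]
[15.2, 2.8, 1.7] [-0.0, -0.1, 0.4]
[15.2, 2.7, 1.7] [-0.0, -0.1, 0.4]
[([157.9, 263.4], 0.81), ([322.4, 174.0], 0.48)]
```

View pics/s2.png

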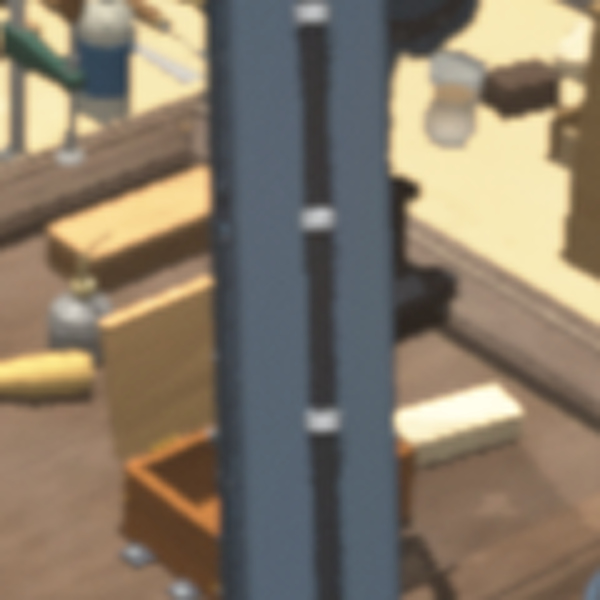

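The arm hides the plane here (it blocks crop columns 210–400); the lid's left edge is visible and untouched. Continuing on measured poses and forces: first lower to just below the lid's free edge.

```bash
python3 -m inch '[[0,[15,3,1.8],[0,-0.1,0.5]],[0,[15,3,1.8],[0,-0.1,0.5]],[0,[15,3,1.7],[0,-0.1,0.4]],[0,[12,3,1.7],[0,-0.1,0.4]],[0,[0,0,0],[0,0,0]]]'; python3 -c "
from h import *
plan([.518,-.199,.100],0.5,1)
plan([.548,-.199,.098],0.5,4)"
```

```text
time: 7.6
position: [0.5137, -0.1881, 0.0983]
tool_rot: [0.497, 0.509, -0.495, 0.498]
ft_force: [0.6, -0.6, -7.1]
grip_width: 0.0347
t 7.6 pos [ 0.5137 -0.1881  0.0983] yaw 0.8 tilt 0.88 F [ 0.6 -0.6 -7.1] w 0.0347
[-1.8, 4.1, 10.9] [0.3, -0.7, 0.5]
t 7.6 pos [ 0.5137 -0.1881  0.0983] yaw 0.8 tilt 0.88 F [ 0.6 -0.6 -7.1] w 0.0347
[-0.0, 8.5, 2.8] [0.1, -0.2, 0.1]
[0.0, 8.5, 2.8] [0.1, -0.2, 0.1]
[0.0, 8.5, 2.8] [0.1, -0.2, 0.1]
[0.1, 8.5, 2.8] [0.1, -0.2, 0.1]
```

```bash
for i in 1; do python3 -m inch '[[0,[0,7,4],[0.1,-0.2,0.1]],[0,[0,7,4],[0.1,-0.2,0.1]],[0,[0,6,3],[0.1,-0.2,0.1]]]'; done; python3 -c "
from h import *
plan([.548,-.199,.098],0.5,2)"
```

```text
time: 7.98
position: [0.5352, -0.1989, 0.0988]
tool_rot: [0.497, 0.503, -0.498, 0.501]
ft_force: [-0.4, 0.0, -7.6]
grip_width: 0.0345
t 7.97 pos [ 0.5352 -0.1989  0.0988] yaw 0.6 tilt 0.17 F [-0.4  0.  -7.6] w 0.0345
[0.4, 6.4, 0.1] [0.0, -0.0, 0.1]
[0.4, 6.4, 0.1] [0.0, -0.0, 0.1]
```

```bash
python3 -m inch '[[0,[0,6,0],[0,0,0]],[0,[0,6,0],[0,0,0]]]';python3 -m inch '[[0,[0,4,0],[0,0,0]]]'; python3 -m inch '[[0,[0,4,0],[0,0,0]]]'
```

```text
time: 8.22
position: [0.5461, -0.1985, 0.0985]
tool_rot: [0.497, 0.505, -0.499, 0.5]
ft_force: [-2.7, -1.2, -6.8]
grip_width: 0.0345
time: 8.35
position: [0.55, -0.1983, 0.0983]
tool_rot: [0.497, 0.505, -0.499, 0.499]
ft_force: [-1.7, -1.0, -6.6]
grip_width: 0.035
time: 8.48
position: [0.5538, -0.198, 0.0981]
tool_rot: [0.497, 0.505, -0.499, 0.499]
ft_force: [-3.2, 0.3, -6.9]
grip_width: 0.0346
```

```bash
python3 -m inch '[[0,[0,-12,0],[0,0,0]],[0,[0,-12,0],[0,0,0]],[0,[0,-10,1],[0,-0.2,-0.4]],[0,[0,0,0],[0,0,0]]]'; python3 -c "
from h import *
plan([.519,-.199,.055],0.5,3)"
```

```text
time: 8.98
position: [0.5188, -0.1997, 0.0991]
tool_rot: [0.494, 0.505, -0.501, 0.5]
ft_force: [0.5, 0.3, -6.7]
grip_width: 0.0347
t 8.97 pos [ 0.5188 -0.1997  0.0991] yaw 0.5 tilt 0.73 F [ 0.5  0.3 -6.7] w 0.0347
[14.7, 0.3, -0.3] [0.0, 0.0, 0.2]
[14.7, 0.2, -0.2] [0.0, 0.0, 0.2]
[14.7, 0.1, -0.2] [0.0, 0.0, 0.2]
```

```bash
python3 -m inch '[[0,[13,0.3,0],[0,0,0.3]],[0,[13,0.3,0],[0,0,0.3]],[0,[12,0.2,0],[0,0,0.3]],[0,[0,0,0],[0,0,0]]]'; python3 -c "
from h import *
plan([.519,-.199,.037],0.5,3)"
```

```text
time: 9.48
position: [0.5202, -0.2002, 0.0579]
tool_rot: [0.499, 0.501, -0.497, 0.504]
ft_force: [-0.2, 0.3, -7.0]
grip_width: 0.0344
t 9.47 pos [ 0.5202 -0.2002  0.0579] yaw 0.5 tilt 0.32 F [-0.2  0.3 -7. ] w 0.0344
[7.0, -0.4, -0.4] [0.0, 0.0, -0.1]
[7.0, -0.4, -0.4] [0.0, 0.0, -0.1]
[7.0, -0.4, -0.4] [0.0, 0.0, -0.1]
```

```bash
python3 -m inch '[[0,[7,-0.4,-0.4],[0,0,0]],[0,[7,-0.4,-0.4],[0,0,0]],[0,[4,-0.4,0],[0,0,0]],[0,[0,0,0],[0,0,0]]]';python3 -m inch '[[0,[2,0,0],[0,0,0]]]'; python3 -m inch '[[0,[2,0,0],[0,0,0]]]'
```

```text
time: 9.98
position: [0.5205, -0.2004, 0.0394]
tool_rot: [0.499, 0.5, -0.497, 0.505]
ft_force: [-0.9, 0.4, -5.0]
grip_width: 0.0348
time: 10.1
position: [0.5209, -0.2008, 0.0379]
tool_rot: [0.499, 0.499, -0.496, 0.506]
ft_force: [-0.5, -2.0, -2.7]
grip_width: 0.0347
time: 10.22
position: [0.5211, -0.2014, 0.0364]
tool_rot: [0.498, 0.499, -0.496, 0.506]
ft_force: [-0.8, -2.7, -2.0]
grip_width: 0.0349
```

The plane touches the floor. The front finger's back is within a millimetre or two of the front wall, so I shift it back a few mm (the lid yields) before releasing.

```bash
python3 -m inch '[[0,[-3,1,0],[0,0,0]],[0,[0,2,0],[0,0,0]]]';python3 -m inch '[[0,[0,2.5,0],[0,0,0]]]'; python3 -m inch '[[0,[0,2.5,0],[0,0,0]]]'; python3 -c "
from h import *
plan([.529,-.199,.037],0.5,1)"
```

```text
time: 10.48
position: [0.5227, -0.2002, 0.0392]
tool_rot: [0.498, 0.5, -0.497, 0.505]
ft_force: [-0.8, -1.3, -4.5]
grip_width: 0.035
time: 10.6
position: [0.5249, -0.1997, 0.0391]
tool_rot: [0.498, 0.501, -0.497, 0.505]
ft_force: [-1.3, -0.4, -5.9]
grip_width: 0.0349
time: 10.72
position: [0.5273, -0.1995, 0.0389]
tool_rot: [0.498, 0.501, -0.497, 0.504]
ft_force: [-1.5, 1.2, -5.5]
grip_width: 0.0343
t 10.72 pos [ 0.5273 -0.1995  0.0389] yaw 0.6 tilt 0.28 F [-1.5  1.2 -5.5] w 0.0343
[2.0, 1.7, -0.4] [0.1, 0.1, -0.3]
```

```bash
python3 -m inch '[[0,[0,2.5,0],[0,0,-0.2]],[0,[0,2,0],[0,0,-0.2]]]'; python3 -m inch '[[0,[0,2,0],[0,0,-0.2]]]';python3 -m inch '[[0,[1.5,0,0],[0,0,0]]]';python3 -m inch '[[0,[1.5,0,0],[0,0,0]]]'
```

```text
time: 10.98
position: [0.5316, -0.1991, 0.0388]
tool_rot: [0.496, 0.503, -0.499, 0.502]
ft_force: [-6.5, -2.2, -0.0]
grip_width: 0.0347
time: 11.1
position: [0.5324, -0.199, 0.0388]
tool_rot: [0.495, 0.505, -0.5, 0.5]
ft_force: [-7.2, -1.8, -2.5]
grip_width: 0.0349
time: 11.22
position: [0.5322, -0.1993, 0.0378]
tool_rot: [0.495, 0.505, -0.5, 0.5]
ft_force: [-5.2, -0.9, -0.2]
grip_width: 0.0347
time: 11.35
position: [0.5321, -0.1997, 0.0369]
tool_rot: [0.495, 0.504, -0.501, 0.5]
ft_force: [-5.1, -0.1, 1.1]
grip_width: 0.0346
```

```bash
python3 -m inch '[[0,[0,-2,0],[0,0,0]],[37,[0,0,0],[0,0,0]],[41,[0,0,0],[0,0,0]],[41,[0,0,0],[0,0,0]]]'; python3 -m inch '[[42,[0,0,0],[0,0,0]],[42,[-3,0,0],[0,0,0.1]],[42,[-5,0,0],[0,0,0.1]]]'; python3 -c "
from h import *
plan([.529,-.199,.1],0.5,3)"
```

```text
time: 11.85
position: [0.5336, -0.201, 0.0387]
tool_rot: [0.496, 0.501, -0.5, 0.502]
ft_force: [-2.0, -0.6, -0.3]
grip_width: 0.0406
time: 12.22
position: [0.5342, -0.2012, 0.0474]
tool_rot: [0.497, 0.5, -0.499, 0.504]
ft_force: [1.3, -0.5, -0.2]
grip_width: 0.0419
t 12.22 pos [ 0.5342 -0.2012  0.0474] yaw 0.4 tilt 0.33 F [ 1.3 -0.5 -0.2] w 0.0419
[-17.6, -1.7, -0.7] [-0.0, 0.1, -0.0]
[-17.5, -1.7, -0.7] [-0.0, 0.1, -0.0]
[-17.5, -1.7, -0.7] [-0.0, 0.1, -0.0]
```

```bash
python3 -m inch '[[42,[-18,-2,-0.5],[0,0,0]],[42,[-30,-2,0],[0,0,0]],[42,[-50,0,0],[0,0,0]],[42,[-55,0,0],[0,0,0]],[0,[-30,10,-45],[0,0,0]],[0,[0,10,-60],[0,0,0]],[0,[0,10,-60],[0,0,0]],[0,[0,10,-60],[0,0,0]],[0,[0,10,-60],[0,0,0]],[0,[0,0,0],[0,0,0]]]'
python3 - <<'E'
from h import *
a=save("top","t3.png",(290,150,430,255),5)
for t in("block_plane","lid_edge"):print(t,[(np.round(d["pixel"],1).tolist(),round(d["confidence"],2)) for d in imaging.tip_of("top",t)])
b=save("scene","s3.png",(280,110,400,230),5)
for t in("block_plane","lid_edge"):print(t,[(np.round(d["pixel"],1).tolist(),round(d["confidence"],2)) for d in imaging.tip_of("scene",t)])
print(proj("top",[.532,-.169,.008]),proj("scene",[.532,-.169,.008]))
plan([.72,-.165,.25],0.5,6)
E
```

```text
time: 13.48
position: [0.5818, 0.092, 0.2495]
tool_rot: [0.502, 0.493, -0.496, 0.509]
ft_force: [0.2, -0.2, 0.2]
grip_width: 0.0008
block_plane [([123.0, 196.7], 0.9), ([350.1, 221.6], 0.77)]
lid_edge [([357.1, 168.3], 0.94)]
block_plane [([155.6, 264.4], 0.63)]
lid_edge [([312.2, 146.0], 0.82)]
[349.3215377  221.39922128] [334.43219121 194.22857957]
t 13.78 pos [0.5819 0.086  0.2483] yaw -0.3 tilt 1.36 F [ 0.2 -0.8  0.3] w -0.0
[0.7, 23.2, 41.7] [-0.1, 0.1, -0.2]
[0.5, 23.1, 41.8] [-0.1, 0.1, -0.2]
[0.4, 23.0, 41.8] [-0.1, 0.1, -0.2]
[0.2, 22.9, 41.9] [-0.1, 0.1, -0.2]
[0.0, 22.8, 41.9] [-0.1, 0.1, -0.2]
[-0.1, 22.7, 42.0] [-0.1, 0.1, -0.2]
```

View pics/t3.png

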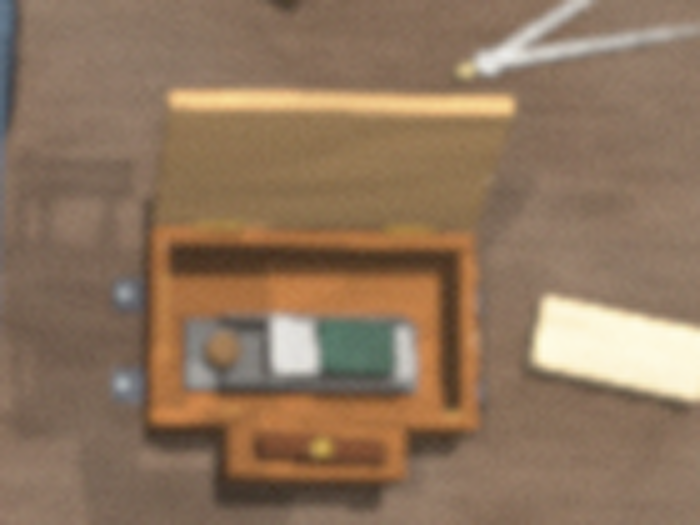

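The picture shows the plane standing level inside the case, its cap at crop (355,345), clear of the walls, and the lid leaning further back. Now behind the lid.

```bash
python3 -m inch '[[0,[0,23,41],[0,0,-0.2]],[0,[0,23,42],[0,0,-0.2]],[0,[0,23,42],[0,0,-0.2]],[0,[0,23,42],[0,0,-0.2]],[0,[0,23,42],[0,0,-0.2]],[0,[0,23,42],[0,0,-0.2]],[0,[0,0,0],[0,0,0]]]'
python3 - <<'E'
from h import *
print("edge",tri([312.2,146],[357.1,168.3]))
plan([.72,-.168,.135],0.5,4)
E
```

```text
time: 14.65
position: [0.7172, -0.1869, 0.2513]
tool_rot: [-0.502, -0.493, 0.509, -0.496]
ft_force: [-0.0, 0.9, 1.0]
grip_width: 0.0007
edge (array([ 0.6701289 , -0.16521176,  0.16999072]), np.float64(0.009940534105922556))
t 14.65 pos [ 0.7172 -0.1869  0.2513] yaw -1.2 tilt 0.66 F [-0.   0.9  1. ] w 0.0007
[29.0, 0.7, -5.0] [-0.4, 0.2, 0.1]
[29.0, 0.7, -5.0] [-0.4, 0.2, 0.1]
[29.0, 0.7, -4.9] [-0.4, 0.2, 0.1]
[29.0, 0.7, -4.8] [-0.4, 0.2, 0.1]
```

```bash
python3 -m inch '[[0,[29,0.7,-5],[-0.4,0.2,0.1]],[0,[29,0.7,-5],[-0.4,0.2,0.1]],[0,[29,0.7,-5],[-0.4,0.2,0.1]],[0,[26,0.7,-5],[-0.4,0.2,0.1]],[0,[0,0,0],[0,0,0]]]'; python3 -m inch '[[0,[0,-10,0],[0,0,0]],[0,[0,-10,0],[0,0,0]],[0,[0,-10,0],[0,0,0]]]';  python3 -c "
from h import *
plan([.631,-.168,.138],0.5,7)"
```

```text
time: 15.28
position: [0.7155, -0.1711, 0.1352]
tool_rot: [0.502, 0.501, -0.499, 0.498]
ft_force: [-0.5, -0.0, 0.7]
grip_width: 0.0004
time: 15.65
position: [0.6849, -0.1724, 0.1389]
tool_rot: [0.503, 0.499, -0.499, 0.499]
ft_force: [0.1, -0.1, 0.6]
grip_width: 0.0007
t 15.65 pos [ 0.6849 -0.1724  0.1389] yaw -0.2 tilt 0.36 F [ 0.1 -0.1  0.6] w 0.0007
[0.1, -7.7, -0.6] [-0.1, -0.0, -0.0]
[0.1, -7.7, -0.6] [-0.1, -0.0, -0.0]
[0.1, -7.7, -0.6] [-0.1, -0.0, -0.0]
[0.1, -7.7, -0.6] [-0.1, -0.0, -0.0]
[0.1, -7.7, -0.7] [-0.1, -0.0, -0.0]
[0.1, -7.7, -0.7] [-0.1, -0.0, -0.0]
[0.1, -7.7, -0.7] [-0.1, -0.0, -0.0]
```

```bash
python3 -m inch '[[0,[0,-8,-0.6],[0,0,0]],[0,[0,-8,-0.6],[0,0,0]],[0,[0,-8,-0.6],[0,0,0]]]';python3 -m inch '[[0,[0,-8,-0.6],[0,0,0]],[0,[0,-8,-0.6],[0,0,0]],[0,[0,-8,-0.6],[0,0,0]]]';  python3 -c "
from h import *
plan([.631,-.168,.15],0.5,1)"
```

```text
time: 16.02
position: [0.6671, -0.1723, 0.1451]
tool_rot: [0.507, 0.492, -0.495, 0.505]
ft_force: [4.9, 0.5, 4.3]
grip_width: 0.0007
time: 16.4
position: [0.651, -0.1725, 0.1516]
tool_rot: [0.511, 0.484, -0.491, 0.513]
ft_force: [6.1, 0.1, 5.6]
grip_width: 0.0004
t 16.4 pos [ 0.651  -0.1725  0.1516] yaw -0.3 tilt 2.87 F [6.1 0.1 5.6] w 0.0004
[0.6, -20.1, -4.4] [-0.8, 0.5, -2.8]
```

```bash
python3 -m inch '[[0,[1,-8,-1],[-0.2,0.2,-1.5]],[0,[1,-8,-1],[-0.2,0.2,-1.5]],[0,[1,-8,-1],[-0.2,0.2,-1]]]';  python3 -c "
from h import *
plan([.600,-.168,.15],0.5,4)"
```

```text
time: 16.77
position: [0.6296, -0.1714, 0.1521]
tool_rot: [0.495, 0.504, -0.502, 0.499]
ft_force: [3.1, -0.1, 3.1]
grip_width: 0.0005
t 16.77 pos [ 0.6296 -0.1714  0.1521] yaw 0.3 tilt 0.71 F [ 3.1 -0.1  3.1] w 0.0005
[0.6, -7.4, -0.9] [-0.0, 0.0, 0.2]
[0.6, -7.4, -0.9] [-0.0, 0.0, 0.2]
[0.6, -7.4, -0.9] [-0.0, 0.0, 0.2]
[0.5, -7.4, -0.9] [-0.0, 0.0, 0.2]
```

```bash
python3 -m inch '[[0,[0,-8,-0.5],[0,0,-0.3]],[0,[0,-8,-0.5],[0,0,-0.3]],[0,[0,-8,-0.5],[0,0,-0.3]],[0,[0.5,-8,-0.5],[0,0,-0.3]]]';  python3 -c "
from h import *
plan([.572,-.170,.143],0.5,4)"
```

```text
time: 17.27
position: [0.5948, -0.17, 0.1505]
tool_rot: [0.489, 0.509, -0.508, 0.493]
ft_force: [3.7, -0.7, 0.3]
grip_width: 0.0007
t 17.27 pos [ 0.5948 -0.17    0.1505] yaw 0.3 tilt 2.05 F [ 3.7 -0.7  0.3] w 0.0007
[2.1, -5.6, -0.0] [-0.0, 0.0, 0.5]
[2.0, -5.7, -0.0] [-0.0, 0.0, 0.5]
[2.0, -5.7, -0.0] [-0.0, 0.0, 0.5]
[1.9, -5.7, -0.0] [-0.0, 0.0, 0.5]
```

```bash
python3 -m inch '[[0,[2,-6,0],[0,0,0.5]],[0,[2,-6,0],[0,0,0.5]],[0,[2,-6,0],[0,0,0.5]],[0,[3,-6,0],[0,0,0.5]]]';  python3 -m inch '[[0,[5,-5,0],[0,0,0.4]],[0,[5,-5,0],[0,0,0.4]],[0,[5,-5,0],[0,0,0.4]]]'; python3 -c "
from h import *
plan([.550,-.170,.123],0.5,2)"
```

```text
time: 17.77
position: [0.5682, -0.1694, 0.1411]
tool_rot: [0.498, 0.501, -0.499, 0.502]
ft_force: [2.7, -1.8, 1.3]
grip_width: 0.0007
time: 18.15
position: [0.5501, -0.1691, 0.1254]
tool_rot: [0.503, 0.497, -0.494, 0.506]
ft_force: [1.9, -0.3, 1.2]
grip_width: 0.0006
t 18.15 pos [ 0.5501 -0.1691  0.1254] yaw 0.4 tilt 1.05 F [ 1.9 -0.3  1.2] w 0.0006
[1.2, -0.1, 0.5] [-0.1, 0.0, -0.5]
[1.2, -0.1, 0.5] [-0.1, 0.0, -0.5]
```

```bash
python3 -m inch '[[0,[5,-3,0],[0,0,-0.5]],[0,[5,-3,0],[0,0,-0.5]],[0,[6,-3,0],[0,0,0]],[0,[6,-2,0],[0,0,0]],[0,[5,-2,0],[0,0,0]]]';  python3 -m inch '[[0,[5,-1,0],[0,0,0]],[0,[5,-1,0],[0,0,0]],[0,[5,0,0],[0,0,0]]]'
```

```text
time: 18.77
position: [0.5338, -0.1685, 0.0955]
tool_rot: [0.497, 0.503, -0.5, 0.5]
ft_force: [1.4, 0.3, 1.4]
grip_width: -0.0001
time: 19.15
position: [0.5308, -0.1685, 0.0819]
tool_rot: [0.496, 0.504, -0.5, 0.5]
ft_force: [-10.8, 2.9, 50.3]
grip_width: 0.0003
```

Lid is down (tip at z 0.082, the shut lid's top, firm contact). Next, raise, straddle the button at its middle, and turn it with the wrist.

```bash
python3 -m inch '[[0,[-15,0,0],[0,0,0]],[0,[-25,-5,0],[0,0,0]],[38,[0,-30,0],[0,0,0]],[38,[0,-30,0],[0,0,0]],[38,[0,0,0],[0,0,0]]]';  python3 -c "
from h import *
plan([.464,-.1685,.12],1,1)"
python3 - <<'E'
from h import *
b=save("scene","s4.png",(280,130,400,220),6)
E
```

```text
time: 19.77
position: [0.4653, -0.1664, 0.1224]
tool_rot: [0.498, 0.504, -0.499, 0.498]
ft_force: [-0.0, -0.3, -0.5]
grip_width: 0.0227
t 19.77 pos [ 0.4653 -0.1664  0.1224] yaw 0.3 tilt 0.48 F [-0.  -0.3 -0.5] w 0.0227
[2.4, -1.3, 2.1] [-0.7, -0.3, 0.4]
```

View pics/s4.png

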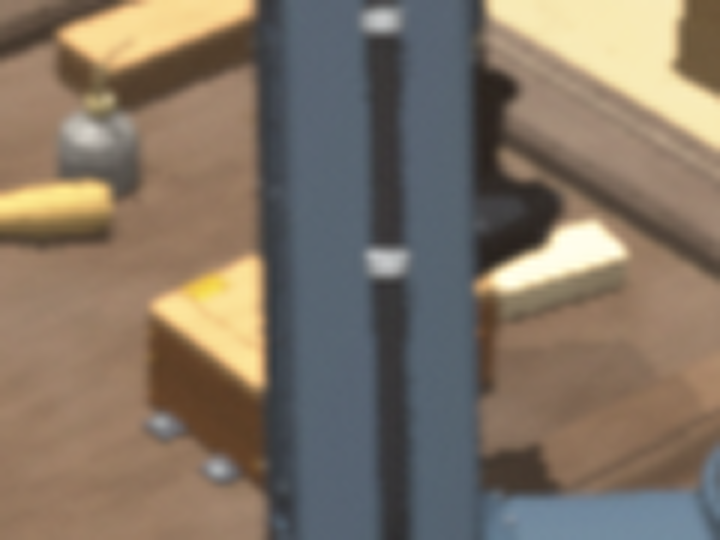

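The lid lies flat on the case (left corner at crop (150,305)). Let the fingers open fully, then go down to straddle the button.

```bash
python3 -m inch '[[38,[0,-1.3,2.1],[-0.7,-0.3,0.4]],[38,[0,0,0],[0,0,0]],[38,[14,0,0],[0,0,0]],[38,[12,0,0],[0,0,0]],[38,[0,0,0],[0,0,0]]]' 8;  python3 -c "
from h import *
plan([.464,-.1685,.087],1,1)"
```

```text
time: 20.45
position: [0.4692, -0.1699, 0.0938]
tool_rot: [0.496, 0.503, -0.494, 0.507]
ft_force: [-0.6, 0.1, -0.0]
grip_width: 0.0379
t 20.45 pos [ 0.4692 -0.1699  0.0938] yaw 1.1 tilt 0.35 F [-0.6  0.1 -0. ] w 0.0379
[6.7, -5.2, -1.5] [0.1, 0.1, -0.3]
```

```bash
python3 -m inch '[[38,[6,-5.2,-1.5],[0,0,-0.3]],[38,[0,0,0],[0,0,0]]]';  python3 -m inch '[[12,[0,0,0],[0,0,0]],[12,[0,0,0],[0,0,0]],[12,[0,0,0],[0,0,0]],[12,[0,0,0],[0,0,0]]]' 8; python3 -c "
from h import *
plan([.464,-.1685,.087],1,1)"
```

```text
time: 20.7
position: [0.4634, -0.1683, 0.0869]
tool_rot: [0.494, 0.505, -0.496, 0.505]
ft_force: [-0.6, -0.1, -0.2]
grip_width: 0.0377
time: 21.2
position: [0.4624, -0.1684, 0.0873]
tool_rot: [0.494, 0.505, -0.496, 0.505]
ft_force: [1.6, -0.1, -2.5]
grip_width: 0.017
t 21.2 pos [ 0.4624 -0.1684  0.0873] yaw 1.2 tilt 0.17 F [ 1.6 -0.1 -2.5] w 0.017
[0.3, 1.6, 0.1] [0.2, 0.1, 0.1]
```

```bash
python3 -m inch '[[12,[0,0,0],[6,0,0]],[12,[0,0,0],[6,0,0]],[12,[0,0,0],[6,0,0]],[12,[0,0,0],[6,0,0]]]'; python3 -c "
from h import *
plan([.4634,-.1684,.087],-89.3,8)"
```

```text
time: 21.7
position: [0.4624, -0.1685, 0.0874]
tool_rot: [-0.59, -0.387, 0.593, -0.388]
ft_force: [-0.9, -0.2, -0.4]
grip_width: 0.0158
t 21.7 pos [ 0.4624 -0.1685  0.0874] yaw -23.5 tilt 0.17 F [-0.9 -0.2 -0.4] w 0.0158
[0.0, 0.1, -0.1] [8.2, 0.0, -0.0]
[0.0, 0.1, -0.1] [8.2, 0.0, -0.0]
[0.0, 0.1, -0.1] [8.2, 0.0, -0.0]
[0.0, 0.1, -0.1] [8.2, 0.0, -0.0]
[0.0, 0.1, -0.1] [8.2, 0.0, -0.0]
[0.0, 0.0, -0.1] [8.2, 0.0, -0.0]
[0.0, 0.0, -0.1] [8.2, 0.0, -0.0]
[0.0, 0.0, -0.1] [8.2, 0.0, -0.0]
```

```bash
python3 -m inch '[[12,[0,0,0],[8,0,0]],[12,[0,0,0],[8,0,0]],[12,[0,0,0],[8,0,0]],[12,[0,0,0],[8,0,0]],[12,[0,0,0],[8,0,0]],[12,[0,0,0],[8,0,0]],[12,[0,0,0],[8,0,0]],[12,[0,0,0],[8,0,0]],[12,[0,0,0],[2,0,0]],[12,[0,0,0],[0,0,0]]]'; python3 -c "
from h import *
plan([.4634,-.1684,.087],-89.3,1)"
```

```text
time: 22.95
position: [0.4624, -0.1685, 0.0874]
tool_rot: [-0.706, 0.011, 0.708, 0.009]
ft_force: [-0.6, -0.1, -0.7]
grip_width: 0.0162
t 22.95 pos [ 0.4624 -0.1685  0.0874] yaw -91.6 tilt 0.18 F [-0.6 -0.1 -0.7] w 0.0162
[0.4, -0.1, -1.0] [-2.3, 0.1, -0.1]
```

Release, rise, swing aside and look.

```bash
python3 -m inch '[[12,[0,0,0],[-2,0,0]],[34,[0,0,0],[0,0,0]],[34,[0,0,0],[0,0,0]],[34,[-15,0,0],[0,0,0]],[34,[-50,0,0],[0,0,0]],[34,[-60,0,0],[0,0,0]],[34,[0,-60,10],[0,0,0]],[34,[0,-60,10],[0,0,0]],[34,[0,-60,10],[0,0,0]],[34,[0,-60,10],[0,0,0]],[34,[0,0,0],[0,0,0]],[34,[0,0,0],[0,0,0]]]'
python3 - <<'E'
from h import *
a=imaging.camera("top")[...,::-1];b=imaging.camera("scene")[...,::-1]
f=lambda i:cv2.resize(i,(400,400),interpolation=cv2.INTER_CUBIC)
cv2.imwrite("pics/e.png",np.hstack([f(a[165:265,300:400]),f(b[130:230,285:385])]))
for n in("top","scene"):
  for t in("lid_edge","button_mid"):print(n,t,[(np.round(d["pixel"],1).tolist(),round(d["confidence"],2)) for d in imaging.tip_of(n,t)])
  print(proj(n,[.482,-.169,.082]),proj(n,[.463,-.169,.0895]))
o=get_obs();print(o["time"],o["position"],o["ft_force"])
E
```

```text
time: 24.45
position: [0.4254, 0.0761, 0.2249]
tool_rot: [0.714, 0.001, -0.7, 0.005]
ft_force: [0.0, 0.6, 0.5]
grip_width: 0.034
top lid_edge [([354.3, 230.9], 0.83)]
top button_mid [([348.9, 215.5], 0.55), ([355.3, 237.8], 0.43)]
[353.0837596  233.80323308] [353.53545549 239.66340691]
scene lid_edge []
scene button_mid []
[343.85850683 185.2643102 ] [347.25342307 185.9962341 ]
24.75 [0.42531325 0.07481588 0.2239456 ] [-0.20930452 -0.37637593 -0.44260017]
```

View pics/e.png

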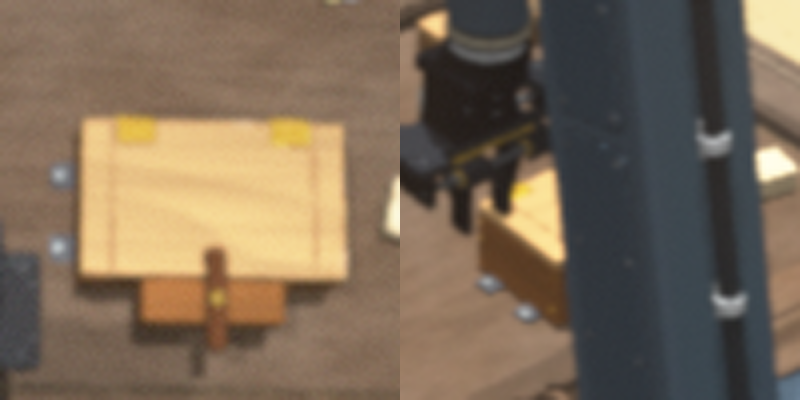

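The top view shows the lid flat and shut, with the button square across from (217,250) to (218,348) and its inner end over the lid's edge. The robot is clear of everything, so I'm handing in.

```bash
python3 -c "
from rig import robot
print(robot.hand_in())"
```

```text
the job is handed in; nothing more can be done
None
```

The job is done and handed in at about 25 s. The grey/green block plane stands in the case, the lid is shut, and the turn button lies square across the lid's edge. `robot.hand_in()` reported no verdict.

**What I did**
- **Lid clearance:** The gripper's body would have hit the lid, so I pushed the lid further back first.
- **Placing:** I lowered the plane slowly onto the case floor. Just before letting go I moved it back about 10 mm for finger clearance. It stands about 10 mm in front of the case centre in x and is centred in y.
- **Closing:** I brought the lid down with the closed fingers at roughly 0.5–0.7 rad/s.
- **Button:** I gripped the button at its middle and turned it about 90° with the wrist.

**Last checks**
- **Plane:** After release it stood level in the case. Its network-found position was within 1 pixel of where I expected it; I did not look again once the lid was shut.
- **Lid and button:** The last top picture shows the lid flat and the button square, within a few degrees. The fingers measured the shut lid's top at 82 mm, as it should be.
- **Contact:** The gripper is well clear, with no force on it.

**What failed or disagreed**
- The fingertips pressed the shut lid with about 50 N for a moment. That is under the 120 N wrist limit, and the fingers, not the gripper's body, made the contact.
- The networks found neither the lid edge nor the button in the last side view because the arm hid them.
- In the last top view the network's best guess for the button was wrong. Its second guess, with low confidence, agreed to about 3 pixels.
- My early two-view heights for the plane's cap and knob came out about 10 mm low. I went by the stated heights, and the grasp held.

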